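# Clamp a walnut block in the screw vise and drop the presser foot on it

### The job

Stand the loose walnut block upright on the bed of the screw vise, between the jaws and lengthwise along them, its middle at the middle of the jaws. Then turn the crank clockwise until the sprung jaw pad holds the block against the fixed jaw with the pad pushed about halfway back into its travel, never bottomed out, and after that swing the presser lever down until its rubber foot rests on the block. Leave the filter shell, lens cap and screwdriver that lie about on the table where they are.

Things in the scene. Friction and masses are not known exactly. Their poses are not given: they have to be found in the camera images.
- vise: Grey screw vise fixed to the table. Origin on the table under the middle of the jaw gap; y is the clamping direction (crank at -y, fixed jaw at +y), x points to the presser head, z up. Bed 110 x 205 mm, 50 mm tall; jaws 100 mm long (x), tops 86 mm above the table. Screw bracket at y -115 to -135 mm, 95 mm tall. Head post at x 84 to 110 mm, 154 mm tall. Fixed jaw's face at y = +32 mm.
- seat (a point): Middle of the bed's top between the jaws, 50 mm above the table, axes as the vise. The block's underside middle belongs at its x = 0; clamped, it is at y = +14 mm. The moving pad's face is at y = -32 mm + jaw travel - pad travel; jaw travel is 20 mm per crank turn from crank 0 (3.183 mm per rad).
- crank_axis (a point): Point on the crank's horizontal turning axis (along the vise's y), 70 mm above the table, level with the middle of the handle sleeve (vise y = -190 mm).
- crank_handle (a point): Middle of the crank handle: a black sleeve 18 mm thick and 55 mm long lying along the vise's y, 35 mm from the turning axis, that spins freely on its pin. It can be pinched from above anywhere on its circle. The 8 mm thick crank arm is at its vise-ward end, 36 mm from the sleeve's middle.
- crank (a joint): Crank angle, rad, 0 to 15; grows clockwise seen from the handle end looking at the vise (right-handed about the vise's +y) and closes the jaw. At 0 and each full turn the handle is straight above the axis, at 1.57 on the vise's +x side. Takes about 2 to 4 N at the handle; stays where it is left. Starts at 0 to 4.5.
- pad (a joint): How far the sprung aluminium jaw pad (100 x 12 x 33 mm) has been pushed back towards the moving jaw behind it, m: 0 free (16 mm gap seen behind it), 0.016 bottomed out; 0.008 is halfway. Springs with 2 N at 0 and 0.7 N per mm more.
- lever (a joint): Presser lever angle, rad: 0 when the arm is level and its foot is at the height of the block's top (120 mm above the table); grows as it is raised, 1.45 to 1.7 (upright) at the start. Stiff: it stays where it is left; 1 to 3 N at the ball move it.
- lever_pivot (a point): Middle of the lever's hinge axis (parallel to the vise's y), on top of the head, 140 mm above the table, at x = +95, y = +14 mm of the vise.
- lever_ball (a point): Centre of the black ball, 24 mm in diameter, at the free end of the presser lever, a 12 mm steel rod. With the lever at 0 it is 130 mm to the vise's -x side of the pivot and 35 mm above it; it turns about the pivot from there.
- presser_foot: Rubber foot under the lever arm, 24 mm in diameter, 95 mm from the pivot; origin at the centre of its underside. With the lever down it is over the middle of the clamped block (x = 0, y = +14 mm of the vise).
- block: Loose dark walnut block, 90 mm long (its x), 36 mm wide (y), 70 mm tall (z), with a notch 16 mm long and 20 mm deep cut out of the top of its +x end. Origin at the centre of its underside. 0.11 to 0.21 kg. Either end may face the presser head.
- filter4: Bystander: round filter in a slim grey plastic shell, 78 mm across, 12 mm thick, lying on the table on the robot's side.
- lens_cap: Bystander: black rubber lens cap, 72 mm across, 17 mm thick, on the table between robot and vise.
- screwdriver: Bystander: screwdriver, 170 mm long, on the table left of the block.
Things that resemble listed ones, but are neither listed nor needed, are in the scene too. Leave any orange or pink look-alike of the block alone.

How it is judged (in metres and radians):
On the way, in this order (a step that is already met when the one before it is completed fails the run):
1. the block stands on the bed between the jaws, along them, with the lever still raised (x of block in the frame of seat between -0.02 and 0.02 m and z of block in the frame of seat between -0.003 and 0.004 m and angle between the x axis of block and the x axis of seat, either way round below 0.12 rad and angle between block's own z axis and vertical below 0.08 rad and y of block in the frame of seat between -0.018 and 0.018 m and value of joint lever above 0.8 rad and linear speed of block below 0.02 m/s), for 0.2 s.
2. the pad is pushed 3 to 13 mm back and holds the block against the fixed jaw, lever still raised (x of block in the frame of seat between -0.02 and 0.02 m and z of block in the frame of seat between -0.003 and 0.004 m and angle between the x axis of block and the x axis of seat, either way round below 0.12 rad and angle between block's own z axis and vertical below 0.08 rad and value of joint pad between 0.003 and 0.013 m and y of block in the frame of seat between 0.01 and 0.018 m and value of joint lever above 0.6 rad), for 0.3 s.
3. the lever is down and its foot presses on the block (value of joint lever below 0.06 rad and contact force between presser_foot and block above 0.1 N), for 0.2 s.
At the end, for the whole second after the job is handed in: Block upright at rest on the bed (4 mm), along the jaws (0.12 rad), its middle within 20 mm of theirs and against the fixed jaw (4 mm); pad pushed back 3 to 13 mm; lever below 0.06 rad, foot touching the block (over 0.1 N) (all of step 3 and x of block in the frame of seat between -0.02 and 0.02 m and z of block in the frame of seat between -0.003 and 0.004 m and angle between the x axis of block and the x axis of seat, either way round below 0.12 rad and angle between block's own z axis and vertical below 0.08 rad and value of joint pad between 0.003 and 0.013 m and y of block in the frame of seat between 0.01 and 0.018 m and linear speed of block below 0.01 m/s).
It fails at once if the jaw pad is bottomed out (pushed back more than 15.2 mm) (value of joint pad above 0.0152 m).
It fails at once if the filter shell, lens cap or screwdriver is moved more than 30 mm (distance of any of filter4, lens_cap, screwdriver from where it was at the start of the episode above 0.03 m).
It also fails if it takes over 72 s, if anything falls off the work surface, if the arm or the gripper's body presses on something with over 40 N, if the wrist force passes 120 N, or if a joint passes its speed limit or range.

### The arm

A 6-joint arm with a two-finger parallel gripper is mounted at the origin on the work surface. World frame = base frame: x ahead of the robot, y to its left, z up, the work surface at z = 0. Lengths are in mm, angles in degrees, forces in N, time in s.
With the tool pointing down it reaches from about 350 to 850 mm from the base axis. Payload 8.1 kg.
Tool frame: the origin (TCP) lies midway between the tips of the shut fingers; the grasp point (between the pads) lies 19 mm behind it (r.grasp_offset is the distance from the TCP to the grasp point, in mm); z points along the fingers, x is the direction in which the jaws open and shut, and the axes are right-handed (so a half turn about z gives the same grasp; the last joint's range is limited). The gripper opens to 85 mm and grips with 20 to 120 N. Pads are 22 mm wide; open, the fingers measure 114 mm over their backs; the gripper's body (76 mm by 85 mm) begins 54 mm behind the grasp point. The pads swing forward as they close: fully open they stand 13 mm farther back than shut.
Start: joints at [-69.408, 7.471, 85.268, -0, 87.261, -4.893], TCP at [258.186, -541.614, 231.292] pointing down, gripper open.
Joint ranges: [-169.43, 169.43], [-51.17, 129.36], [1.28, 143.12], [-76.62, 256.62], [0, 156.53], [-152.29, 152.29]. Speed limits (degrees/s): [136.94, 136.94, 159.86, 180, 180, 180].

### API

Orientations are given as [roll, pitch, yaw] about the fixed x, y, z axes, in that order (R = Rz(yaw) Ry(pitch) Rx(roll)).
In Python, from bench import r, optics, hand_in gives the robot as it stands.
- The arm moves only by the shell command python3 -m pendant 'ROWS' [FORCE]. ROWS is JSON, a list of rows, each a list of 5 numbers: the opening, from 0 (shut) to 1 (fully open), then the shift along the tool's x, y, z in mm, then the turn about the tool's z in degrees. A call has 1 to 10 rows; each row shifts and turns the commanded pose from where the row before left it, along the tool's axes as they then stand; what a row does not reach is not made up. A row lasts 1/10 s, in which the tool goes at most 50 mm and 8.59 degrees, less where a joint would pass 70% of its speed; a pose out of reach is approached as far as the arm can. A call with a gripper value outside its range is refused whole. The fingers move at their own pace and stop on an object; FORCE is the grip in N (left out, the last holds). Time passes only in rows, so rows that do not move let the fingers close. It gives the time, the measured TCP pose, the force and the opening at its end, in the units of the state.
- r.sense(): the state, without advancing time (a new reading comes with each control period).
- optics.snapshot(name): name is "side" or "top" or "wrist"; returns (picture, depth): 420x560x3 uint8, blue, green, red; 420x560 float32, mm along the optical axis (not along the pixel's ray), 0 where there is no reading.
- optics.camera_params(name): a dict with "camera_matrix" (3x3 intrinsics, pixels), "eye" and "orientation" of the camera in the world. Camera axes: x right, y down, z forward; pixel columns grow to the right and rows downward; lengths in mm; the calibration is good to about 2 mm. A picture is of the moment at which its call begins: read the wrist's pose just before it. camera_params takes no time and is no camera call; for the wrist camera it gives the pose at the moment of the call.
- hand_in(): hands the job in, once; it reports no verdict.
Trained networks look in the newest picture that a camera, given by its name, has taken for a name from the list of things; names that differ only in an ending like _2 or _b are one class to them, and where a whole thing is asked for, a point or a joint stands for the part that bears it (a point fixed in the world has none). Each returns a list of dicts, best first, with "score" (0 to 1); they miss things now and then, are a little off and sometimes report something else, mostly with a low value. They report only what shows in the picture. A call takes as long as a camera call. They do not tell look-alikes from the thing itself.
- optics.search_frame(camera, query): "at" ([x, y, z] in mm, in world coordinates, good to about 4 mm: the middle of the surface that is visible of it).
The state is a dict: "time": time; "joint_pos": joint angles; "qd": joint speeds; "joint_efforts": joint torques, N m; "tool_pos": TCP position; "tcp_rot": TCP orientation; "ft_force": force on the tool from outside, world axes, zero at the start; "wrist_torque": the same for the moment, N m; "finger_gap": finger opening in mm.
Only numpy, scipy, OpenCV 4.12 (cv2) and the standard library are available. Lean on these libraries where they do the work, as an engineer would, in place of code of your own. Each camera call takes 0.05 s, during which the arm holds its last target. There are 200 camera calls.

## Working session

There is one attempt and no reset: what is moved stays moved. The work goes in short steps, Python scripts to look and compute and a shell command to move; the robot and the scene stay as the last step left them, time stands still between calls to the robot, and variables do not carry over. Pictures are saved under pics/ and viewed, about 8 in all and at most 12, crops included, and the job is handed in when it is done.

```bash
mkdir -p pics; ls
cat > h.py <<'E'
import numpy as np, cv2
from bench import r, optics, hand_in
from scipy.spatial.transform import Rotation as R
def cloud(cam):
    im,d=optics.snapshot(cam); p=optics.camera_params(cam)
    K=np.array(p["camera_matrix"]); o=p["orientation"]
    o=np.array(o)
    Rm=o if o.shape==(3,3) else R.from_euler('xyz',o,degrees=True).as_matrix()
    v,u=np.mgrid[:d.shape[0],:d.shape[1]]
    P=np.stack([(u-K[0,2])/K[0,0]*d,(v-K[1,2])/K[1,1]*d,d],-1)@Rm.T+np.array(p["eye"])
    P[d==0]=np.nan
    return im,d,P,p
E
python3 - <<'E'
from h import *
print(r.sense())
for c in ("top","side"):
    im,d,P,p=cloud(c); print(c,p); cv2.imwrite(f"pics/{c}0.png",im); np.save(f"{c}0.npy",P)
    for q in ("vise","crank_handle","lever_ball","block","filter4","lens_cap","screwdriver"):
        print(q,[(np.round(x["at"]).tolist(),round(x["score"],2)) for x in optics.search_frame(c,q)[:4]])
E
```

```text
pics
{'time': 0.0, 'joint_pos': array([-6.94074095e+01,  7.51370702e+00,  8.53282441e+01, -7.01184741e-04,
        8.72620458e+01, -4.89210026e+00]), 'qd': array([-0.05284707,  0.07559377,  0.06338936,  0.06876431,  0.00860992,
        0.04348384]), 'joint_efforts': array([ 2.90103917e-04, -5.69406724e+01, -5.00549948e+01, -3.53184532e-05,
        1.46006458e-02,  1.92342270e-05]), 'tool_pos': array([ 257.99578786, -541.09886302,  230.26896176]), 'tcp_rot': array([-1.79991829e+02,  1.03677833e-01, -6.45152677e+01]), 'ft_force': array([-0.02116317,  0.05280985, -0.17718608]), 'wrist_torque': array([-0.05532984, -0.0088133 , -0.06959267]), 'finger_gap': 85.27035482442365}
top {'camera_matrix': array([[381.1042687 ,   0.        , 281.50536689],
       [  0.        , 381.1042687 , 213.20079682],
       [  0.        ,   0.        ,   1.        ]]), 'eye': array([353.24711753,  99.39541208, 966.28942934]), 'orientation': array([-171.50608026,    1.33983248,  -89.67324726])}
vise [([553.0, -115.0, 63.0], 0.76), ([630.0, -76.0, 248.0], 0.57)]
crank_handle [([571.0, -278.0, 48.0], 0.65)]
leve
[... 326 characters left out ...]
'camera_matrix': array([[506.24889161,   0.        , 277.57085707],
       [  0.        , 506.24889161, 211.60984916],
       [  0.        ,   0.        ,   1.        ]]), 'eye': array([ 200.89144418,  813.83423918, 1083.95725738]), 'orientation': array([-140.73926005,   -0.1831766 , -156.53408176])}
vise [([558.0, -74.0, 68.0], 0.67)]
crank_handle [([363.0, 46.0, 10.0], 0.49)]
lever_ball [([635.0, -70.0, 240.0], 0.87)]
block [([585.0, 397.0, 59.0], 0.77), ([339.0, 365.0, 60.0], 0.67), ([495.0, 213.0, 69.0], 0.62), ([467.0, 316.0, 61.0], 0.57)]
filter4 [([559.0, -79.0, 68.0], 0.74), ([356.0, 149.0, 9.0], 0.55)]
lens_cap [([364.0, 44.0, 13.0], 0.62)]
screwdriver [([460.0, 445.0, 22.0], 0.71)]
```

View pics/top0.png

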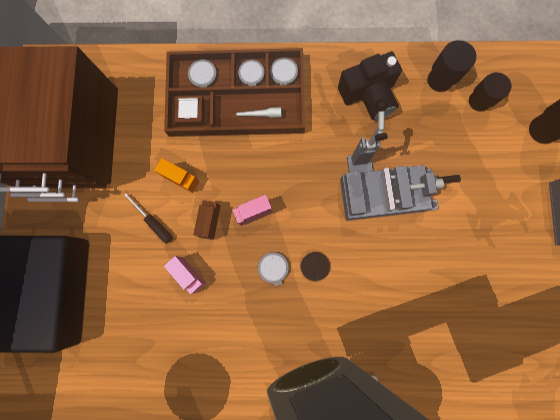

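View pics/side0.png

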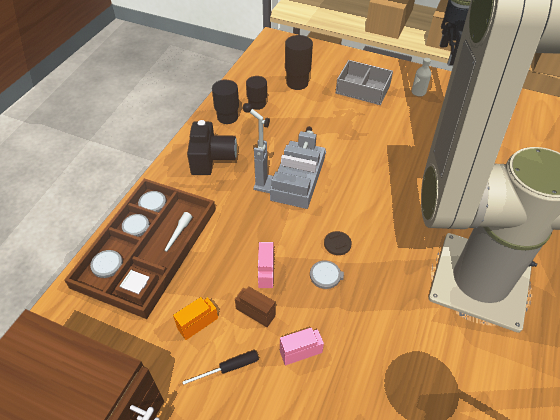

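Top view: walnut block is at pixel (207,220). The look-alikes are orange (176,174), pink (252,209) and pink (183,274). The vise is at (390,190), its crank at (455,179) and the ball at (381,136). I choose the brown block and will check it with a close crop.

Run:
```python
from h import *
P=np.load("top0.npy"); im=cv2.imread("pics/top0.png")
def rect(m,name):
    pts=P[m][:,:2].astype(np.float32); c,s,a=cv2.minAreaRect(pts); print(name,len(pts),np.round(c,1),np.round(s,1),round(a,1),"z",np.round(np.median(P[m][:,2]),1))
X,Y,Z=P[...,0],P[...,1],P[...,2]
b=(abs(X-470)<70)&(abs(Y-292)<50)
hsv=cv2.cvtColor(im,cv2.COLOR_BGR2HSV)
rect(b&(abs(Z-70)<6),"block top"); rect(b&(abs(Z-50)<5),"notch")
v=(abs(X-553)<110)&(abs(Y+130)<180)
for z in (50,70,86,95,140,154): 
    m=v&(abs(Z-z)<4)
    if m.sum()>5: rect(m,f"vise z{z}")
m=v&(Y<-235)&(Z>20); print("crank pts",np.round(P[m][::6],0).tolist())
A=cv2.resize(im[150:235,320:480],None,fx=5,fy=5,interpolation=cv2.INTER_CUBIC)
cv2.imwrite("pics/c1.png",A)
B=cv2.resize(im[150:300,140:290],None,fx=4,fy=4,interpolation=cv2.INTER_CUBIC)
cv2.imwrite("pics/c2.png",B)
# bed outline in image
for z in (50,86,95):
    ys,xs=np.where(v&(abs(Z-z)<4)); print(z,xs.min(),xs.max(),ys.min(),ys.max())
```

```text
block top 477 [468.  307.2] [36.7 73.9] 80.8 z 70.1
notch 110 [476.  305.6] [36.1 90.2] 81.1 z 50.3
vise z50 1837 [ 574.3 -168.2] [161.7 279.5] 6.7 z 49.9
vise z70 233 [ 531.3 -132.6] [226.5 152.5] 69.1 z 70.5
vise z86 1356 [ 531.6 -130. ] [219.8 152. ] 68.7 z 85.3
vise z95 205 [ 597.1 -151.8] [209.1  46.5] 60.7 z 94.6
vise z140 31 [630.8 -75.5] [41.2 22.2] 85.0 z 141.4
vise z154 80 [635.4 -77. ] [24.2 39.5] 5.2 z 153.2
crank pts [[587.0, -302.0, 43.0], [585.0, -288.0, 43.0], [584.0, -303.0, 47.0], [581.0, -265.0, 45.0], [581.0, -279.0, 46.0], [582.0, -295.0, 43.0], [581.0, -307.0, 48.0], [578.0, -268.0, 48.0], [579.0, -284.0, 45.0], [578.0, -298.0, 47.0], [569.0, -245.0, 77.0], [569.0, -259.0, 77.0], [576.0, -285.0, 48.0], [576.0, -300.0, 46.0], [566.0, -244.0, 78.0], [565.0, -257.0, 82.0], [574.0, -287.0, 43.0], [574.0, -301.0, 44.0], [563.0, -245.0, 81.0], [572.0, -274.0, 44.0], [571.0, -288.0, 46.0], [571.0, -302.0, 47.0], [560.0, -252.0, 82.0], [569.0, -282.0, 43.0], [569.0, -296.0, 43.0], [557.0, -248.0, 85.0], [568.0, -281.0, 38.0], [555.0, -249.0, 83.0], [553.0, -245.0, 81.0], [553.0, -258.0, 82.0], [551.0, -255.0, 79.0], [550.0, -251.0, 76.0], [548.0, -248.0, 73.0], [541.0, -237.0, 94.0], [531.0, -237.0, 48.0], [523.0, -236.0, 49.0], [516.0, -236.0, 48.0], [511.0, -238.0, 49.0], [506.0, -240.0, 50.0], [502.0, -237.0, 30.0]]
50 342 458 153 218
86 346 443 148 214
95 357 436 147 193
```

View pics/c1.png

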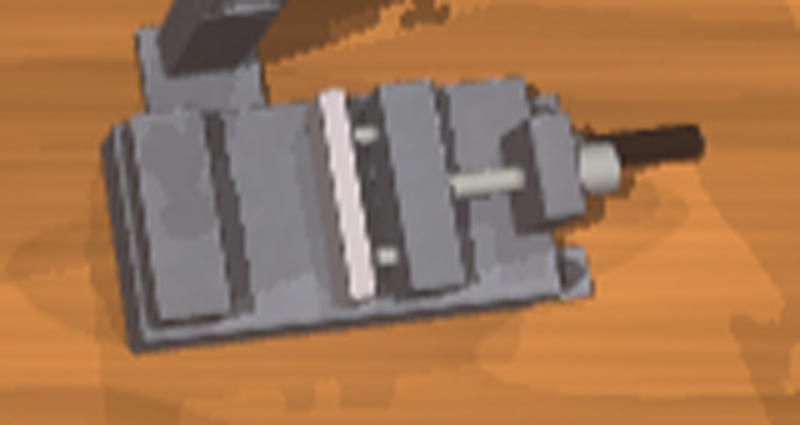

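View pics/c2.png

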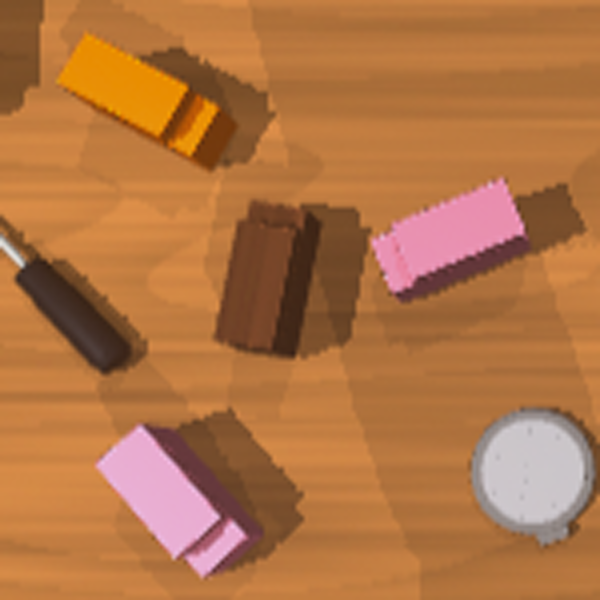

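The crop at c2 (260,280) shows the brown block standing with its notch toward world +x. In c1, the fixed jaw is at (190,215), the pad at (345,195), the moving jaw at (425,190) and the black handle at (660,143). Next I measure the vise frame.

Run:
```python
from h import *
P=np.load("top0.npy"); X,Y,Z=[P[...,i] for i in range(3)]
v=(abs(X-553)<110)&(abs(Y+130)<180)
def comps(m,name,mn=60):
    n,l,st,_=cv2.connectedComponentsWithStats(m.astype(np.uint8),connectivity=4)
    for i in range(1,n):
        if st[i,4]<mn: continue
        q=P[l==i]; c,s,a=cv2.minAreaRect(q[:,:2].astype(np.float32))
        print(name,st[i,4],np.round(c,1),np.round(s,1),round(a,1),"z",np.round(np.median(q[:,2]),1),"px",st[i,:4])
comps(v&(abs(Z-86)<3),"86"); comps(v&(abs(Z-50)<3),"50"); comps(v&(abs(Z-154)<4),"154",30); comps(v&(abs(Z-95)<2.5),"95",40)
b=(abs(X-470)<70)&(abs(Y-292)<50)
comps(b&(abs(Z-70)<3),"blocktop"); comps(b&(abs(Z-50)<4),"notch",20)
h=(abs(X-578)<30)&(Y<-260)&(Y>-320)&(Z>35); comps(h,"handle")
for c in("top","side"):
    pass
```

```text
86 436 [ 548.  -165.8] [99.1 26.2] 7.0 z 85.9 px [396 166  17  43]
86 200 [ 544.4 -131.2] [99.7 12.6] 7.2 z 85.1 px [384 168  11  42]
86 566 [534.7 -53.1] [99.6 35.1] 6.9 z 85.2 px [346 172  20  42]
50 256 [ 586.3 -209.1] [45.1 45.3] 6.9 z 50.0 px [407 166  19  19]
50 1269 [ 544.7 -138.9] [109.8 194.2] 6.7 z 50.0 px [352 171  80  48]
154 37 [633.9 -61.2] [24.2  7.7] 5.3 z 153.5 px [361 137   5  11]
154 42 [631.9 -83.6] [28.6 10.9] 82.0 z 152.9 px [367 141  14   6]
95 159 [ 555.6 -225.3] [49.2 19.5] 7.9 z 94.7 px [426 173  11  21]
blocktop 438 [468.  307.4] [36.5 74. ] 80.5 z 70.1 px [194 205  20  33]
notch 83 [509.4 300.5] [36.2 21.9] 79.9 z 50.4 px [202 200  15  12]
handle 130 [ 577.3 -289.4] [17.1 56.2] 6.0 z 45.3 px [437 175  24   9]
```

```bash
cat >> h.py <<'E'
YV=6.85; O=np.array([540.6,-102.2,0])
def vw(x,y,z): return O+R.from_euler('z',YV,degrees=True).apply([x,y,z])
def go(t,yaw=None):
    s=r.sense(); T=R.from_euler('xyz',s["tcp_rot"],degrees=True)
    d=T.inv().apply(np.array(t)-s["tool_pos"])
    dy=None if yaw is None else -((yaw-s["tcp_rot"][2]+180)%360-180)
    print("tool shift",np.round(d,1),"turn",dy,"dist",round(float(np.linalg.norm(d)),1),"pos",np.round(s["tool_pos"],1),"rot",np.round(s["tcp_rot"],1),"gap",round(s["finger_gap"],1),"F",np.round(s["ft_force"],1),"t",s["time"])
E
python3 -c "
from h import *; go([476,306,180],-99.5)"
python3 -m pendant '[[1,-37,-31,0,0],[1,-37,-31,0,0],[1,-37,-31,0,0],[1,-37,-31,0,0],[1,-37,-31,0,0],[1,-37,-31,0,0],[1,-37,-31,0,0],[1,-37,-31,0,0],[1,-37,-31,0,0],[1,-37,-31,0,0]]' 40
python3 -m pendant '[[0.8,-37,-31,0,0],[0.7,-37,-31,0,0],[0.7,-37,-31,0,0],[0.7,-37,-31,0,0],[0.7,-37,-31,0,0],[0.7,-37,-31,0,0],[0.7,-37,-31,0,0],[0.7,-37,-31,0,0],[0.7,0,0,0,8.5],[0.7,0,0,0,8.5]]'
python3 -m pendant '[[0.7,0,0,0,8.5],[0.7,0,0,0,8.5],[0.7,0,0,0,0]]'
python3 -c "
from h import *; go([476,306,100],-99.5)"
```

```text
tool shift [-671.5 -561.3   51.3] turn 34.984265507354394 dist 876.7 pos [ 258.2 -541.6  231.3] rot [180.   -0.  -64.5] gap 85.6 F [-0.6 -0.5 -0. ] t 0.8
time: 1.8
tool_pos: [379.0, -72.4, 231.7]
tcp_rot: [-179.9, -0.1, -64.5]
ft_force: [0.6, 0.1, -0.6]
finger_gap: 85.4
time: 2.8
tool_pos: [475.0, 301.2, 230.2]
tcp_rot: [179.9, -0.0, -81.7]
ft_force: [0.2, 1.0, 0.2]
finger_gap: 59.6
time: 3.1
tool_pos: [475.3, 299.8, 231.3]
tcp_rot: [180.0, -0.0, -98.6]
ft_force: [-0.5, 0.3, -0.6]
finger_gap: 59.9
tool shift [ -6.3   0.2 131.3] turn 0.8529643225211316 dist 131.4 pos [475.3 299.8 231.3] rot [180.   -0.  -98.6] gap 59.9 F [-0.5  0.3 -0.6] t 3.1
```

```bash
python3 -m pendant '[[0.7,-6,0,30,0.9],[0.7,0,0,40,0],[0.7,0,0,40,0],[0.7,0,0,40,0],[0.7,0,0,25,0],[0.7,0,0,16,0],[0.7,0,0,0,0],[0,0,0,0,0],[0,0,0,0,0],[0,0,0,0,0]]' 40
python3 -m pendant '[[0,0,0,0,0],[0,0,0,0,0],[0,0,0,-10,0],[0,0,0,-30,0],[0,0,0,-40,0],[0,0,0,-40,0],[0,0,0,-40,0]]'
python3 - <<'E'
from h import *
go(vw(0,5,210),-83.15)
im,d,P,p=cloud("side"); cv2.imwrite("pics/s1.png",im[180:420,150:430].repeat(2,0).repeat(2,1))
E
```

```text
time: 4.1
tool_pos: [477.7, 306.4, 42.4]
tcp_rot: [-179.8, 0.1, -99.4]
ft_force: [0.4, -0.8, 3.8]
finger_gap: 35.7
time: 4.8
tool_pos: [475.7, 305.5, 202.4]
tcp_rot: [180.0, 0.0, -99.4]
ft_force: [0.1, -0.5, -1.1]
finger_gap: 35.5
tool shift [ 386.8 -129.2   -7.6] turn -16.25454180817124 dist 407.9 pos [475.7 305.5 202.4] rot [180.    0.  -99.4] gap 35.5 F [ 0.1 -0.5 -1.1] t 4.8
```

View pics/s1.png

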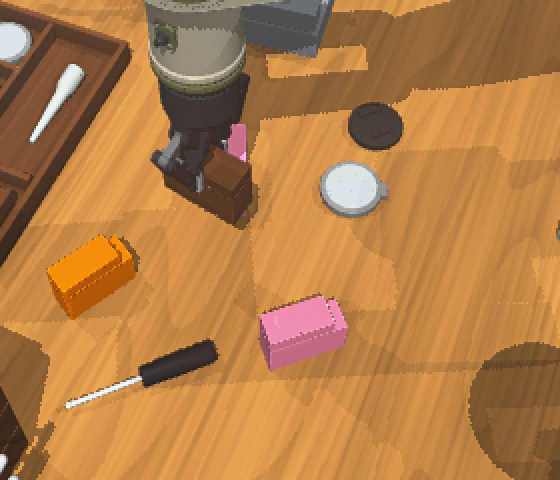

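The block is held level at (215,185) in the crop, and the look-alikes and bystanders have not moved. I carry it to the vise.

```bash
python3 -m pendant '[[0,38.7,-12.9,0,0],[0,38.7,-12.9,0,0],[0,38.7,-12.9,0,0],[0,38.7,-12.9,0,0],[0,38.7,-12.9,0,0],[0,38.7,-12.9,0,0],[0,38.7,-12.9,0,0],[0,38.7,-12.9,0,0],[0,38.7,-12.9,0,0],[0,38.7,-12.9,0,0]]'
python3 -m pendant '[[0,0,0,0,-8],[0,0,0,0,-8.2],[0,0,0,0,0],[0,0,0,0,0]]'
python3 - <<'E'
from h import *
go(vw(0,5,92.5),-83.15)
E
```

```text
time: 5.85
tool_pos: [540.0, -98.9, 200.8]
tcp_rot: [-180.0, 0.0, -99.4]
ft_force: [0.7, 0.8, -1.4]
finger_gap: 35.4
time: 6.25
tool_pos: [540.1, -97.1, 200.5]
tcp_rot: [-180.0, 0.0, -83.4]
ft_force: [-0.4, 0.6, -0.4]
finger_gap: 35.3
tool shift [1.00e-01 1.00e-01 1.08e+02] turn -0.2985808261632883 dist 108.0 pos [540.1 -97.1 200.5] rot [-180.     0.   -83.4] gap 35.3 F [-0.4  0.6 -0.4] t 6.25
```

```bash
python3 -m pendant '[[0,0,0,30,0],[0,0,0,30,0],[0,0,0,20,0],[0,0,0,15,0],[0,0,0,5,0],[0,0,0,3,0],[0,0,0,0,0],[0,0,0,0,0]]'
python3 -m pendant '[[0,0,0,1.5,0],[0,0,0,1,0],[0,0,0,0,0]]'
python3 -m pendant '[[0,0,0,1,0],[0,0,0,1,0],[0,0,0,0,0]]'
```

```text
time: 7.05
tool_pos: [541.1, -97.5, 98.6]
tcp_rot: [-179.9, -0.0, -83.2]
ft_force: [-0.5, -0.9, -0.9]
finger_gap: 35.5
time: 7.35
tool_pos: [540.2, -97.3, 94.9]
tcp_rot: [-180.0, -0.0, -83.2]
ft_force: [-0.1, 0.2, -1.7]
finger_gap: 35.1
time: 7.65
tool_pos: [540.1, -97.3, 92.6]
tcp_rot: [180.0, 0.0, -83.2]
ft_force: [0.0, -0.0, -1.0]
finger_gap: 35.3
```

```bash
python3 -m pendant '[[0,0,0,0.7,0],[0,0,0,0,0],[0,0,0,0,0]]'
python3 -m pendant '[[0,0,0,0.7,0],[0,0,0,0,0],[0,0,0,0,0]]'
```

```text
time: 7.95
tool_pos: [540.2, -97.3, 92.5]
tcp_rot: [-180.0, -0.0, -83.2]
ft_force: [-3.4, -0.1, 4.4]
finger_gap: 35.7
time: 8.25
tool_pos: [540.4, -97.5, 92.3]
tcp_rot: [-180.0, -0.0, -83.2]
ft_force: [-5.1, -0.1, 7.6]
finger_gap: 35.5
```

Contact on the bed is felt at the expected height. I release, rise and check.

```bash
python3 -m pendant '[[0.6,0,0,0,0],[0.7,0,0,0,0],[0.7,0,0,0,0],[0.7,0,0,-10,0],[0.7,0,0,-30,0],[0.7,0,0,-40,0],[0.7,0,0,-40,0],[0.7,0,0,-40,0],[0.7,0,0,0,0]]'
python3 - <<'E'
from h import *
P0=np.load("top0.npy")
im,d,P,p=cloud("side"); cv2.imwrite("pics/s2.png",cv2.resize(im[90:230,200:400],None,fx=4,fy=4))
im2,d,P,p=cloud("wrist"); cv2.imwrite("pics/w2.png",im2)
X,Y,Z=[P[...,i] for i in range(3)]
V=R.from_euler('z',YV,degrees=True).inv().apply((P-O).reshape(-1,3)).reshape(P.shape)
m=(abs(V[...,2]-120)<5)&(abs(V[...,0])<60)&(abs(V[...,1])<45)
print(m.sum())
if m.sum()>30: print(cv2.minAreaRect(V[m][:,:2].astype(np.float32)),np.median(V[m][:,2]))
for y0,y1,n in((30,70,"fixed"),(-35,-12,"pad")):
    m=(abs(V[...,2]-86)<4)&(abs(V[...,0])<60)&(V[...,1]>y0)&(V[...,1]<y1)
    if m.sum()>30: print(n,cv2.minAreaRect(V[m][:,:2].astype(np.float32)))
go(vw(0,-197,200),6.85)
E
```

```text
time: 9.15
tool_pos: [543.4, -98.1, 259.8]
tcp_rot: [-179.4, -0.3, -83.2]
ft_force: [0.9, -0.5, 0.1]
finger_gap: 59.9
3042
((-9.506637573242188, 4.849885940551758), (73.8248062133789, 36.00105667114258), 0.13401123881340027) 116.68549760019292
fixed ((-0.025787353515625, 48.84598159790039), (98.23632049560547, 33.735652923583984), 0.41017016768455505)
pad ((0.024143218994140625, -29.366382598876953), (11.127551078796387, 98.08740234375), 89.88896179199219)
tool shift [201.5   1.   53.9] turn -90.06211820844175 dist 208.6 pos [541.1 -97.5 253.6] rot [-1.798e+02 -1.000e-01 -8.320e+01] gap 60.2 F [-0.6  0.4 -0.4] t 9.25
```

View pics/s2.png

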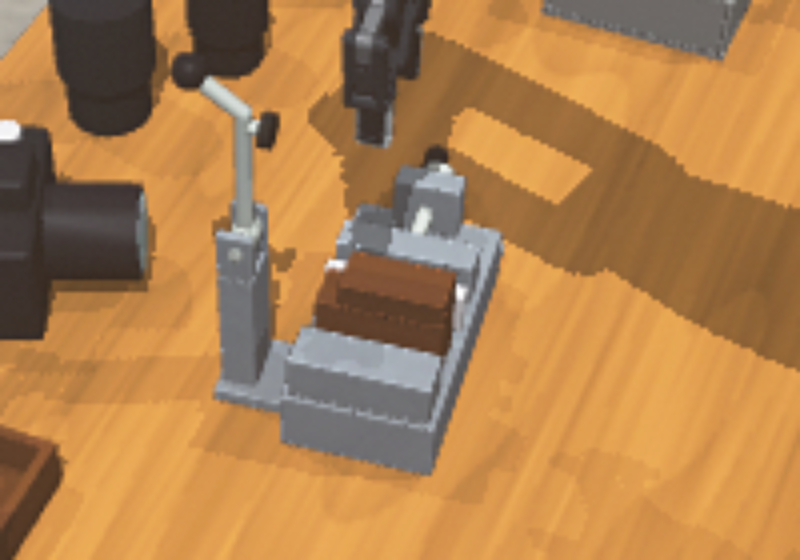

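Side crop: the block sits between the jaws at (385,300) with the lever still up. The fit gives x −1.5 and y +4.8 mm with no yaw error. Next is the crank.

```bash
python3 -m pendant '[[0.7,40,0,0,0],[0.7,40,0,0,0],[0.7,40,0,0,0],[0.7,40,0,0,0],[0.7,41,0,0,0],[0.7,0,0,0,-8.5],[0.7,0,0,0,-8.5],[0.7,0,0,0,-8.5],[0.7,0,0,0,-8.5],[0.7,0,0,0,-8.5]]' 30
python3 -m pendant '[[0.7,0,0,0,-8.5],[0.7,0,0,0,-8.5],[0.7,0,0,0,-8.5],[0.7,0,0,0,-8.5],[0.7,0,0,0,-8.5],[0.7,0,0,0,-5],[0.7,0,0,0,0],[0.7,0,0,0,0]]'
python3 - <<'E'
from h import *
im2,d,P,p=cloud("wrist"); cv2.imwrite("pics/w3.png",im2)
V=R.from_euler('z',YV,degrees=True).inv().apply((P-O).reshape(-1,3)).reshape(P.shape)
m=(V[...,2]>20)&(V[...,2]<60)&(abs(V[...,0])<60)&(V[...,1]<-155)&(V[...,1]>-230)
print(m.sum(),cv2.minAreaRect(V[m][:,:2].astype(np.float32)),np.percentile(V[m][:,2],[5,50,95]))
go(vw(13,-197,18),6.85)
E
```

```text
time: 10.25
tool_pos: [563.1, -296.4, 249.2]
tcp_rot: [180.0, 0.2, -40.4]
ft_force: [0.5, -0.5, -0.1]
finger_gap: 59.8
time: 11.05
tool_pos: [563.4, -296.5, 250.1]
tcp_rot: [-179.9, 0.1, 6.6]
ft_force: [-0.3, 0.0, -1.0]
finger_gap: 60.0
797 ((16.97323226928711, -186.93313598632812), (64.13446044921875, 18.258480072021484), 87.5993881225586) [40.56078443 45.35874703 47.38125374]
tool shift [ 13.7   1.4 232.3] turn -0.21548756714682327 dist 232.7 pos [ 563.5 -296.6  250.4] rot [-1.799e+02  1.000e-01  6.600e+00] gap 59.8 F [0.2 0.3 1.2] t 11.1
```

```bash
python3 -m pendant '[[0.6,15,1,40,0],[0.6,0,0,48,0],[0.6,0,0,48,0],[0.6,0,0,48,0],[0.6,0,0,30,0],[0.6,0,0,17,0],[0.6,0,0,0,0],[0.6,0,0,0,0]]'
python3 -m pendant '[[0,0,0,0,0],[0,0,0,0,0],[0,0,0,0,0],[0,0,0,0,0],[0,0,0,0,0],[0,0,0,0,0]]' 30
python3 - <<'E'
from h import *
s=r.sense(); print(s["ft_force"], R.from_euler('z',YV,degrees=True).inv().apply(s["tool_pos"]-O))
# rows for circle starting at a0
a0=2.76
for k in range(37):
    a=a0+k*.25; 
    print(round(a+.25,2), np.round([35*(np.sin(a+.25)-np.sin(a)),0,-35*(np.cos(a+.25)-np.cos(a))],1))
E
```

```text
time: 11.9
tool_pos: [579.8, -296.7, 21.9]
tcp_rot: [179.9, -0.1, 6.7]
ft_force: [-0.1, -0.1, 0.5]
finger_gap: 51.2
time: 12.5
tool_pos: [580.2, -297.0, 22.7]
tcp_rot: [179.9, -0.1, 6.8]
ft_force: [-1.2, 1.3, 6.9]
finger_gap: 16.8
[-1.17427315  1.27697706  6.94763728] [  16.07629368 -198.14739978   22.69901448]
3.01 [-8.4  0.   2.2]
3.26 [-8.7  0.   0.1]
3.51 [-8.5  0.  -2.1]
3.76 [-7.7  0.  -4.1]
4.01 [-6.4  0.  -5.9]
4.26 [-4.8  0.  -7.3]
4.51 [-2.8  0.  -8.3]
4.76 [-0.7  0.  -8.7]
5.01 [ 1.5  0.  -8.6]
5.26 [ 3.6  0.  -8. ]
5.51 [ 5.4  0.  -6.8]
5.76 [ 7.   0.  -5.3]
6.01 [ 8.   0.  -3.4]
6.26 [ 8.6  0.  -1.3]
6.51 [8.7 0.  0.9]
6.76 [8.2 0.  3. ]
7.01 [7.2 0.  4.9]
7.26 [5.7 0.  6.6]
7.51 [3.9 0.  7.8]
7.76 [1.9 0.  8.5]
8.01 [-0.3  0.   8.7]
8.26 [-2.4  0.   8.4]
8.51 [-4.4  0.   7.5]
8.76 [-6.1  0.   6.2]
9.01 [-7.5  0.   4.5]
9.26 [-8.4  0.   2.5]
9.51 [-8.7  0.   0.3]
9.76 [-8.5  0.  -1.8]
10.01 [-7.8  0.  -3.9]
10.26 [-6.6  0.  -5.7]
10.51 [-5.   0.  -7.2]
10.76 [-3.1  0.  -8.2]
11.01 [-1.   0.  -8.7]
11.26 [ 1.2  0.  -8.6]
11.51 [ 3.3  0.  -8.1]
11.76 [ 5.2  0.  -7. ]
12.01 [ 6.8  0.  -5.5]
```

```bash
python3 -m pendant '[[0,-8.4,0,2.2,0],[0,-8.7,0,0.1,0],[0,-8.5,0,-2.1,0],[0,-7.7,0,-4.1,0],[0,0,0,0,0]]'
python3 - <<'E'
from h import *
s=r.sense(); print(s["ft_force"], R.from_euler('z',YV,degrees=True).inv().apply(s["tool_pos"]-O))
E
```

```text
time: 13.0
tool_pos: [545.8, -301.1, 25.8]
tcp_rot: [179.9, -0.1, 6.7]
ft_force: [2.2, -2.4, 6.1]
finger_gap: 16.8
[ 2.16350477 -2.36769847  6.13568735] [ -18.51611783 -198.15155745   25.82827496]
```

```bash
python3 -m pendant '[[0,-6.4,0,-5.9,0],[0,-4.8,0,-7.3,0],[0,-2.8,0,-8.3,0],[0,-0.7,0,-8.7,0],[0,1.5,0,-8.6,0],[0,3.6,0,-8,0],[0,5.4,0,-6.8,0],[0,7,0,-5.3,0],[0,8,0,-3.4,0],[0,8.6,0,-1.3,0]]'
python3 - <<'E'
from h import *
s=r.sense(); print(s["ft_force"], R.from_euler('z',YV,degrees=True).inv().apply(s["tool_pos"]-O))
E
```

```text
time: 14.0
tool_pos: [564.7, -298.9, 89.5]
tcp_rot: [179.9, 0.0, 6.7]
ft_force: [-2.1, -2.8, 7.2]
finger_gap: 16.7
[-2.14303323 -2.76416387  7.17711741] [   0.48398445 -198.16651842   89.49818439]
```

```bash
python3 -m pendant '[[0,8.7,0,0.9,0],[0,8.2,0,3,0],[0,7.2,0,4.9,0],[0,5.7,0,6.6,0],[0,3.9,0,7.8,0],[0,1.9,0,8.5,0],[0,-0.3,0,8.7,0],[0,-2.4,0,8.4,0],[0,-4.4,0,7.5,0],[0,-6.1,0,6.2,0]]'
python3 -m pendant '[[0,-7.5,0,4.5,0],[0,-8.4,0,2.5,0],[0,-8.7,0,0.3,0],[0,-8.5,0,-1.8,0],[0,-7.8,0,-3.9,0],[0,0,0,0,0],[0,0,0,0,0]]'
python3 - <<'E'
from h import *
s=r.sense(); print(s["ft_force"], R.from_euler('z',YV,degrees=True).inv().apply(s["tool_pos"]-O))
im,d,P,p=cloud("top"); cv2.imwrite("pics/t3.png",cv2.resize(im[130:235,320:480],None,fx=5,fy=5))
V=R.from_euler('z',YV,degrees=True).inv().apply((P-O).reshape(-1,3)).reshape(P.shape)
for z,y0,y1,n in((86,-40,-3,"pad"),(86,-75,-15,"jaws"),(120,-30,45,"block")):
    m=(abs(V[...,2]-z)<4)&(abs(V[...,0])<60)&(V[...,1]>y0)&(V[...,1]<y1)
    print(n,m.sum(),np.histogram(V[m][:,1],bins=np.arange(-76,46,4))[0])
    if m.sum()>30: print(cv2.minAreaRect(V[m][:,:2].astype(np.float32)))
E
```

```text
time: 15.0
tool_pos: [585.5, -296.2, 25.2]
tcp_rot: [180.0, 0.2, 6.8]
ft_force: [-11.4, -2.9, 21.4]
finger_gap: 16.8
time: 15.7
tool_pos: [547.5, -300.9, 24.7]
tcp_rot: [179.9, -0.1, 6.8]
ft_force: [2.8, -4.7, 6.4]
finger_gap: 16.8
[ 2.81333963 -4.69331729  6.38874717] [ -16.85945386 -198.09861635   24.70283712]
pad 293 [ 0  0  0  0  0  0  0  0  0 68 70 83  2  0  3 49 12  6  0  0  0  0  0  0
  0  0  0  0  0  0]
((-0.060333251953125, -22.542978286743164), (34.906192779541016, 99.47728729248047), 89.49760437011719)
jaws 484 [ 0  0  0  0  0 33 71 63 75 68 70 83  2  0  3 16  0  0  0  0  0  0  0  0
  0  0  0  0  0  0]
((-0.07630157470703125, -34.67817687988281), (38.95038604736328, 99.34720611572266), 89.77670288085938)
block 523 [ 0  0  0  0  0  0  0  0  0  0  0  0  0  0  0  0  0  4 55 61 55 58 58 55
 58 60 57  2  0  0]
((-8.90730094909668, 13.953184127807617), (36.645111083984375, 75.0944595336914), 89.95967864990234)
```

Block y = +14.0 is against the fixed jaw. The crank is at about 9.93 rad with the pad back about 3.6 mm, so I need about 1.35 rad more.

```bash
python3 -m pendant '[[0,-6.6,0,-5.7,0],[0,-5,0,-7.2,0],[0,-3.1,0,-8.2,0],[0,-1,0,-8.7,0],[0,1.2,0,-8.6,0],[0,1.5,0,-3.2,0],[0,0,0,0,0],[0,0,0,0,0]]'
python3 - <<'E'
from h import *
s=r.sense(); print(s["ft_force"], R.from_euler('z',YV,degrees=True).inv().apply(s["tool_pos"]-O))
im,d,P,p=cloud("top"); cv2.imwrite("pics/t4.png",cv2.resize(im[110:235,320:480],None,fx=5,fy=4.6))
V=R.from_euler('z',YV,degrees=True).inv().apply((P-O).reshape(-1,3)).reshape(P.shape)
for z,y0,y1,n in((86,-75,-3,"jaws"),(120,-30,45,"block")):
    m=(abs(V[...,2]-z)<4)&(abs(V[...,0])<60)&(V[...,1]>y0)&(V[...,1]<y1)
    print(n,m.sum(),np.histogram(V[m][:,1],bins=np.arange(-76,46,3))[0])
    if m.sum()>30: print(cv2.minAreaRect(V[m][:,:2].astype(np.float32)))
m=(V[...,2]>180)&(abs(V[...,1]-14)<40)&(V[...,0]>40)&(V[...,0]<190)
q=V[m]; print(m.sum(),np.round(q[np.argsort(-q[:,2])[::8]],0).tolist())
E
```

```text
time: 16.55
tool_pos: [532.4, -302.7, 64.6]
tcp_rot: [179.9, 0.2, 6.8]
ft_force: [-2.9, -8.6, 2.1]
finger_gap: 16.9
[-2.94093693 -8.6453818   2.0565492 ] [ -32.01041273 -198.05414394   64.57906813]
jaws 542 [ 0  0  0  0  0  0  0  0 17 49 52 55 56 54 45 61 53 30  0  2 44 12  9  3
  0  0  0  0  0  0  0  0  0  0  0  0  0  0  0  0]
((0.2826652526855469, -27.727806091308594), (100.34642791748047, 44.98109817504883), 0.06160057336091995)
block 521 [ 0  0  0  0  0  0  0  0  0  0  0  0  0  0  0  0  0  0  0  0  0  0  0  2
 40 40 46 38 45 43 42 43 47 40 47 45  3  0  0  0]
((-9.210624694824219, 14.014972686767578), (74.11204528808594, 36.39857482910156), 0.2879718542098999)
386 [[129.0, 13.0, 284.0], [131.0, 12.0, 282.0], [125.0, 19.0, 282.0], [125.0, 7.0, 281.0], [131.0, 18.0, 280.0], [130.0, 20.0, 280.0], [121.0, 11.0, 279.0], [128.0, 4.0, 279.0], [134.0, 20.0, 278.0], [138.0, 14.0, 278.0], [138.0, 12.0, 277.0], [120.0, 9.0, 276.0], [119.0, 18.0, 276.0], [118.0, 18.0, 275.0], [117.0, 10.0, 273.0], [116.0, 14.0, 272.0], [114.0, 16.0, 269.0], [116.0, 15.0, 267.0], [113.0, 15.0, 266.0], [112.0, 19.0, 264.0], [105.0, 17.0, 262.0], [109.0, 15.0, 261.0], [101.0, 14.0, 260.0], [99.0, 16.0, 259.0], [108.0, 8.0, 257.0], [100.0, 11.0, 256.0], [99.0, 16.0, 254.0], [108.0, 19.0, 253.0], [91.0, 17.0, 251.0], [91.0, 18.0, 249.0], [94.0, 18.0, 248.0], [77.0, 12.0, 247.0], [79.0, 12.0, 246.0], [78.0, 18.0, 246.0], [82.0, 15.0, 245.0], [74.0, 14.0, 244.0], [88.0, 17.0, 242.0], [74.0, 5.0, 241.0], [84.0, 17.0, 240.0], [74.0, 15.0, 239.0], [78.0, 26.0, 238.0], [92.0, 19.0, 236.0], [75.0, 3.0, 234.0], [74.0, 18.0, 229.0], [74.0, 14.0, 227.0], [90.0, 18.0, 219.0], [90.0, 18.0, 201.0], [93.0, 19.0, 189.0], [96.0, 19.0, 180.0]]
```

View pics/t4.png

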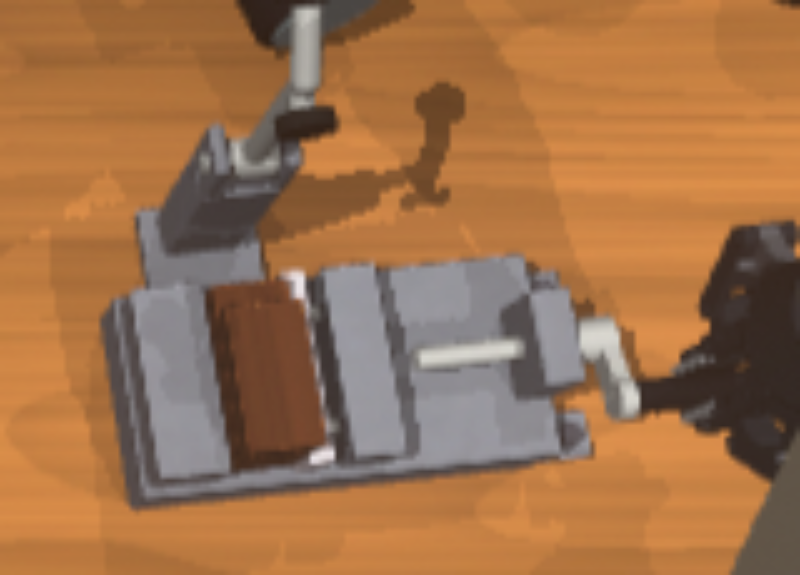

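Top crop: the block at (275,370) is against the fixed jaw. The pad is at (310,370) with about 8 mm of gap behind it, agreeing with crank ≈ 11.3. I release the handle and go for the ball, at about vise (130,14,270).

```bash
python3 -m pendant '[[0.4,0,0,0,0],[0.5,0,0,0,0],[0.5,0,0,0,0],[0.5,0,0,-20,0],[0.5,0,0,-40,0],[0.5,0,0,-45,0],[0.5,0,0,-45,0],[0.5,0,0,-45,0],[0.5,0,0,-45,0],[0.5,0,0,-30,0]]'
python3 -m pendant '[[0.6,0,0,0,8.5],[0.6,0,0,0,8.5],[0.6,0,0,0,8.5],[0.6,0,0,0,8.5],[0.6,0,0,0,8.5],[0.6,0,0,0,8.5],[0.6,0,0,0,8.5],[0.6,0,0,0,8.5],[0.6,0,0,0,8.5],[0.6,0,0,0,8.5]]'
python3 -m pendant '[[0.6,0,0,0,5],[0.6,0,0,0,0]]'
python3 - <<'E'
from h import *
im,d,P,p=cloud("top")
V=R.from_euler('z',YV,degrees=True).inv().apply((P-O).reshape(-1,3)).reshape(P.shape)
hsv=cv2.cvtColor(im,cv2.COLOR_BGR2HSV)
m=(V[...,2]>255)&(abs(V[...,1]-14)<25)&(V[...,0]>100)&(V[...,0]<160)&(im.max(-1)<70)
print("ball",m.sum(),V[m].min(0),V[m].max(0))
go(vw(129,14,315),-83.15)
E
```

```text
time: 17.6
tool_pos: [534.4, -301.3, 339.3]
tcp_rot: [179.9, -0.2, 6.8]
ft_force: [0.7, -1.0, 1.2]
finger_gap: 42.9
time: 18.6
tool_pos: [533.8, -300.9, 334.8]
tcp_rot: [180.0, 0.1, -78.5]
ft_force: [-0.9, -0.0, 0.3]
finger_gap: 51.1
time: 18.8
tool_pos: [533.8, -301.0, 334.9]
tcp_rot: [180.0, 0.1, -83.3]
ft_force: [0.0, 0.4, 0.3]
finger_gap: 51.3
ball 126 [117.02040654   3.57609091 269.14069649] [139.74325477  25.3719566  283.65479864]
tool shift [-210.4 -159.8   20. ] turn 0.07957734332779864 dist 264.9 pos [ 533.8 -301.   334.9] rot [180.    0.  -83.1] gap 51.3 F [-0.1 -0.1  0.3] t 18.85
```

```bash
python3 -m pendant '[[0.6,-35,-26.6,0,0],[0.6,-35,-26.6,0,0],[0.6,-35,-26.6,0,0],[0.6,-35,-26.6,0,0],[0.6,-35,-26.6,0,0],[0.6,-35,-26.6,0,0],[0.6,0,0,0,0],[0.6,0,0,30,0],[0.6,0,0,30,0],[0.6,0,0,20,0]]' 25
python3 -m pendant '[[0.6,0,0,0,0],[0.6,0,0,0,0]]'
python3 - <<'E'
from h import *
go(vw(129,14.2,254),-83.15)
im,d,P,p=cloud("side"); cv2.imwrite("pics/s5.png",cv2.resize(im[60:230,200:400],None,fx=4,fy=3.5))
E
```

```text
time: 19.85
tool_pos: [666.5, -73.9, 252.5]
tcp_rot: [179.8, 0.0, -83.0]
ft_force: [-0.3, -0.0, -0.3]
finger_gap: 51.3
time: 20.05
tool_pos: [667.2, -74.2, 255.6]
tcp_rot: [180.0, 0.0, -83.1]
ft_force: [0.6, -0.3, -0.5]
finger_gap: 50.9
tool shift [-1.5  0.1  1.6] turn 0.008424185919324145 dist 2.2 pos [667.2 -74.2 255.6] rot [180.    0.  -83.1] gap 50.9 F [ 0.6 -0.3 -0.5] t 20.05
```

View pics/s5.png

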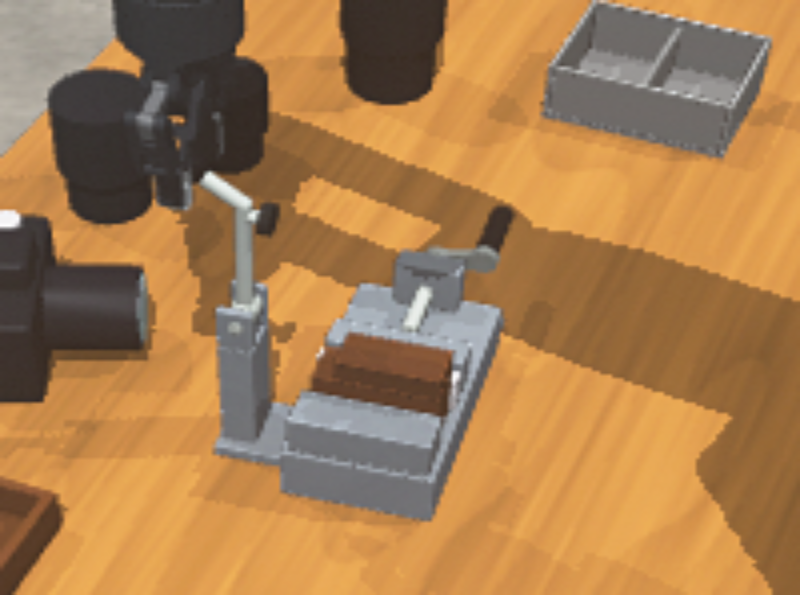

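The fingers straddle the ball at (180,160), and the handle now stands at (497,235). I close and compute the arc.

```bash
python3 -m pendant '[[0,-1,0,1,0],[0,0,0,0,0],[0,0,0,0,0],[0,0,0,0,0],[0,0,0,0,0]]' 20
python3 - <<'E'
from h import *
go(vw(129,14.2,254),-83.15)
p=lambda t: np.array([95-130*np.cos(t)+35*np.sin(t),140+35*np.cos(t)+130*np.sin(t)])
a=1.565
for b in np.arange(1.465,-.05,-.1): 
    q=p(b)-p(a); print(round(b,3),[0,0,round(-q[0],1),round(-q[1],1),0],np.round(p(b),1)); a=b
E
```

```text
time: 20.6
tool_pos: [668.4, -74.5, 256.5]
tcp_rot: [-179.8, -0.2, -83.3]
ft_force: [0.8, -5.3, 3.3]
finger_gap: 22.5
tool shift [-2.   1.2  2.5] turn -0.10529383807144654 dist 3.4 pos [668.4 -74.5 256.5] rot [-179.8   -0.2  -83.3] gap 22.5 F [ 0.8 -5.3  3.3] t 20.6
1.465 [0, 0, np.float64(13.2), np.float64(-2.8), 0] [116.1 273. ]
1.365 [0, 0, np.float64(13.4), np.float64(-1.4), 0] [102.7 274.4]
1.265 [0, 0, np.float64(13.5), np.float64(-0.1), 0] [ 89.2 274.5]
1.165 [0, 0, np.float64(13.4), np.float64(1.2), 0] [ 75.8 273.3]
1.065 [0, 0, np.float64(13.2), np.float64(2.6), 0] [ 62.6 270.7]
0.965 [0, 0, np.float64(12.9), np.float64(3.9), 0] [ 49.7 266.8]
0.865 [0, 0, np.float64(12.4), np.float64(5.2), 0] [ 37.3 261.6]
0.765 [0, 0, np.float64(11.9), np.float64(6.4), 0] [ 25.5 255.3]
0.665 [0, 0, np.float64(11.2), np.float64(7.5), 0] [ 14.3 247.8]
0.565 [0, 0, np.float64(10.4), np.float64(8.6), 0] [  3.9 239.2]
0.465 [0, 0, np.float64(9.4), np.float64(9.6), 0] [ -5.5 229.6]
0.365 [0, 0, np.float64(8.4), np.float64(10.5), 0] [-13.9 219.1]
0.265 [0, 0, np.float64(7.4), np.float64(11.3), 0] [-21.3 207.8]
0.165 [0, 0, np.float64(6.2), np.float64(11.9), 0] [-27.5 195.9]
0.065 [0, 0, np.float64(5.0), np.float64(12.5), 0] [-32.5 183.4]
-0.035 [0, 0, np.float64(3.7), np.float64(12.9), 0] [-36.1 170.4]
```

```bash
python3 -m pendant '[[0,0,13.2,-2.8,0],[0,0,13.4,-1.4,0],[0,0,13.5,-0.1,0],[0,0,13.4,1.2,0],[0,0,13.2,2.6,0],[0,0,0,0,0]]'
python3 -m pendant '[[0,0,12.9,3.9,0],[0,0,12.4,5.2,0],[0,0,11.9,6.4,0],[0,0,11.2,7.5,0],[0,0,10.4,8.6,0],[0,0,0,0,0]]'
python3 - <<'E'
from h import *
go(vw(3.9,14,239.2-15),-83.15)
o=optics.snapshot("side"); print([(x["at"],x["score"]) for x in optics.search_frame("side","lever_ball")][:2])
E
```

```text
time: 21.2
tool_pos: [600.6, -82.7, 256.5]
tcp_rot: [-179.9, -0.2, -83.3]
ft_force: [-0.5, -6.0, 1.5]
finger_gap: 22.3
time: 21.8
tool_pos: [541.7, -89.9, 223.7]
tcp_rot: [180.0, -0.2, -83.3]
ft_force: [-1.9, -8.2, 1.0]
finger_gap: 22.3
tool shift [-1.9 -1.4 -0.5] turn -0.13565201295250517 dist 2.4 pos [541.7 -89.9 223.7] rot [180.   -0.2 -83.3] gap 22.3 F [-1.9 -8.2  1. ] t 21.8
[([575.6, -82.5, 177.9], 0.75)]
```

```bash
python3 -m pendant '[[0,0,9.4,9.6,0],[0,0,8.4,10.5,0],[0,0,7.4,11.3,0],[0,0,6.2,11.9,0],[0,0,5,12.5,0],[0,0,0,0,0],[0,0,0,0,0]]'
python3 -m pendant '[[0,0,1.5,4,0],[0,0,0,0,0],[0,0,0,0,0]]'
python3 -m pendant '[[0,0,0.7,2.5,0],[0,0,0,0,0],[0,0,0,0,0]]'
python3 - <<'E'
from h import *
go(vw(-35,14,175-15),-83.15)
E
```

```text
time: 22.6
tool_pos: [506.9, -94.1, 168.1]
tcp_rot: [-179.9, -0.2, -83.3]
ft_force: [-0.6, -8.8, -2.0]
finger_gap: 22.3
time: 22.9
tool_pos: [505.6, -94.3, 164.5]
tcp_rot: [-179.9, -0.2, -83.3]
ft_force: [0.4, -8.5, -2.4]
finger_gap: 22.1
time: 23.2
tool_pos: [504.9, -94.3, 162.0]
tcp_rot: [-179.9, -0.2, -83.2]
ft_force: [0.0, -8.3, -1.4]
finger_gap: 22.1
tool shift [-1.9  0.5  2. ] turn -0.0994799531137005 dist 2.8 pos [504.9 -94.3 162. ] rot [-179.9   -0.2  -83.2] gap 22.1 F [ 0.  -8.3 -1.4] t 23.2
```

```bash
for i in 1; do python3 -m pendant '[[0,0,0.4,1.5,0],[0,0,0,0,0],[0,0,0,0,0]]'
python3 -m pendant '[[0,0,0.3,1,0],[0,0,0,0,0],[0,0,0,0,0]]'; done
```

```text
time: 23.5
tool_pos: [504.6, -94.4, 160.7]
tcp_rot: [-179.9, -0.2, -83.3]
ft_force: [-0.4, -8.3, -0.3]
finger_gap: 22.4
time: 23.8
tool_pos: [504.4, -94.4, 159.8]
tcp_rot: [-179.9, -0.2, -83.3]
ft_force: [-1.8, -8.5, 0.4]
finger_gap: 22.5
```

```bash
python3 -m pendant '[[0,0,0.3,1,0],[0,0,0,0,0],[0,0,0,0,0]]'
python3 -m pendant '[[0,0,0.3,1,0],[0,0,0,0,0],[0,0,0,0,0]]'
```

```text
time: 24.1
tool_pos: [504.2, -94.5, 158.8]
tcp_rot: [-179.9, -0.2, -83.2]
ft_force: [-0.5, -8.1, -0.6]
finger_gap: 22.4
time: 24.4
tool_pos: [504.2, -94.5, 158.7]
tcp_rot: [-179.9, -0.2, -83.2]
ft_force: [-2.6, -5.9, 6.0]
finger_gap: 22.1
```

Run:
```python
from h import *
im,d,P,p=cloud("side"); cv2.imwrite("pics/s6.png",cv2.resize(im[60:230,200:400],None,fx=4,fy=3.5))
```

```text
(no output)
```

View pics/s6.png

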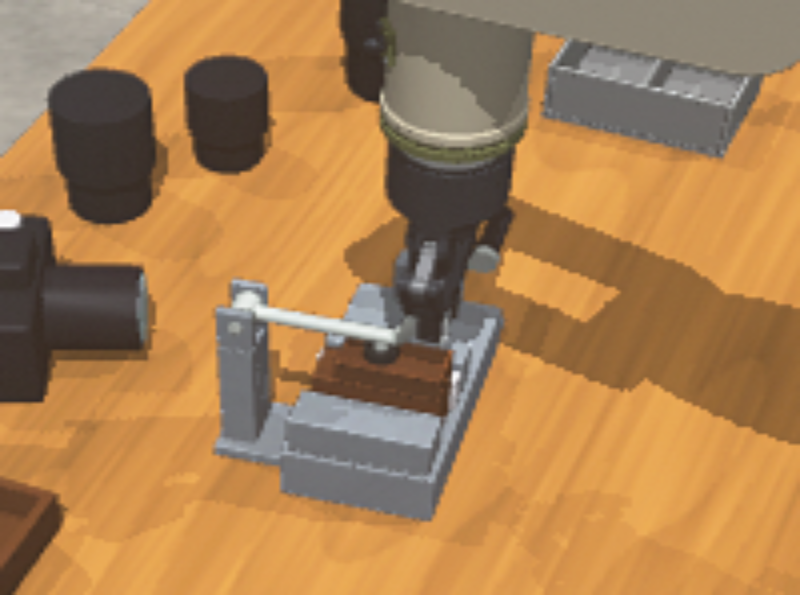

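The lever is down with the foot at (380,350) on the block, TCP z stalled and Fz rising: contact. I press a little more, release, then press once on the ball's top with shut fingers so the release cannot have lifted it.

```bash
python3 -m pendant '[[0,0,0,0.7,0],[0,0,0,0,0],[0,0,0,0,0]]'
python3 -m pendant '[[0.4,0,0,0,0],[0.5,0,0,0,0],[0.5,0,0,0,0],[0.5,0,0,-20,0],[0.5,0,0,-25,0],[0,0,0,-15,0],[0,0,0,0,0],[0,0,0,0,0],[0,0,0,0,0],[0,0,0,0,0]]'
python3 - <<'E'
from h import *
go(vw(-35,14,187),-83.15)
im,d,P,p=cloud("side"); 
V=R.from_euler('z',YV,degrees=True).inv().apply((P-O).reshape(-1,3)).reshape(P.shape)
m=(V[...,2]>163)&(V[...,2]<190)&(abs(V[...,1]-14)<20)&(abs(V[...,0]+35)<20)&(im.max(-1)<70)
print(m.sum(),np.percentile(V[m],[2,50,98],axis=0))
E
```

```text
time: 24.75
tool_pos: [504.2, -94.5, 158.6]
tcp_rot: [-179.8, -0.2, -83.2]
ft_force: [-4.2, -7.0, 9.9]
finger_gap: 22.5
time: 25.75
tool_pos: [502.4, -92.4, 214.3]
tcp_rot: [179.9, 0.1, -83.2]
ft_force: [0.3, 0.6, 0.3]
finger_gap: 0.0
tool shift [ 0.3 -1.8 27.3] turn -0.06487708266550385 dist 27.3 pos [502.4 -92.4 214.3] rot [ 1.799e+02  1.000e-01 -8.320e+01] gap 0.0 F [0.3 0.6 0.3] t 25.75
53 [[-44.56752731   7.30219116 171.35533073]
 [-35.40981252  17.55496698 181.11997622]
 [-26.17308605  26.42542577 188.34391014]]
```

```bash
python3 -m pendant '[[0,0,-2,15,0],[0,0,0,8,0],[0,0,0,2,0],[0,0,0,0,0]]'
python3 -m pendant '[[0,0,0,1.5,0],[0,0,0,0,0],[0,0,0,0,0]]'
python3 -m pendant '[[0,0,0,1,0],[0,0,0,0,0],[0,0,0,0,0]]'
```

```text
time: 26.2
tool_pos: [504.5, -92.2, 189.6]
tcp_rot: [179.9, 0.0, -83.2]
ft_force: [-0.3, -0.3, -0.1]
finger_gap: -0.2
time: 26.5
tool_pos: [505.4, -92.4, 189.7]
tcp_rot: [-180.0, -0.0, -83.2]
ft_force: [0.6, -0.1, -0.0]
finger_gap: -0.1
time: 26.8
tool_pos: [505.2, -92.4, 188.3]
tcp_rot: [-180.0, -0.0, -83.2]
ft_force: [-0.3, -0.6, -0.6]
finger_gap: 0.1
```

```bash
python3 -m pendant '[[0,0,0,1,0],[0,0,0,0,0],[0,0,0,0,0]]'
python3 -m pendant '[[0,0,0,1,0],[0,0,0,0,0],[0,0,0,0,0]]'
python3 -m pendant '[[0,0,0,0.7,0],[0,0,0,0,0],[0,0,0,0,0]]'
```

```text
time: 27.1
tool_pos: [505.1, -92.4, 187.2]
tcp_rot: [180.0, 0.0, -83.2]
ft_force: [-0.6, -0.2, 0.2]
finger_gap: -0.1
time: 27.4
tool_pos: [505.3, -92.4, 186.7]
tcp_rot: [-180.0, -0.0, -83.2]
ft_force: [-1.7, 0.1, 4.0]
finger_gap: 0.2
time: 27.7
tool_pos: [505.3, -92.5, 186.5]
tcp_rot: [-180.0, -0.0, -83.2]
ft_force: [-3.7, 0.6, 7.5]
finger_gap: 0.3
```

```bash
python3 -m pendant '[[0,0,0,0.8,0],[0,0,0,0,0],[0,0,0,0,0]]'
python3 -m pendant '[[0,0,0,-20,0],[0,0,0,-40,0],[0,0,0,-40,0],[0,0,0,-40,0],[0,0,0,0,0],[0,0,0,0,0]]'
python3 - <<'E'
from h import *
im,d,P,p=cloud("top"); 
V=R.from_euler('z',YV,degrees=True).inv().apply((P-O).reshape(-1,3)).reshape(P.shape)
for z,y0,y1,n in((86,-75,-3,"jaws"),(120,-30,45,"block")):
    m=(abs(V[...,2]-z)<4)&(abs(V[...,0])<60)&(V[...,1]>y0)&(V[...,1]<y1)
    print(n,m.sum(),np.histogram(V[m][:,1],bins=np.arange(-76,46,3))[0],cv2.minAreaRect(V[m][:,:2].astype(np.float32)))
im,d,P,p=cloud("side"); cv2.imwrite("pics/s7.png",cv2.resize(im[60:230,200:400],None,fx=4,fy=3.5))
for q in ("lens_cap","screwdriver","filter4"): print(q,[np.round(x["at"]) for x in optics.search_frame("side",q)][:2])
E
```

```text
time: 28.0
tool_pos: [505.4, -92.5, 186.4]
tcp_rot: [-179.9, -0.0, -83.2]
ft_force: [-7.0, 1.3, 12.1]
finger_gap: -0.3
time: 28.6
tool_pos: [505.8, -92.6, 325.8]
tcp_rot: [-179.9, -0.1, -83.2]
ft_force: [0.2, -1.7, -1.3]
finger_gap: 0.0
jaws 319 [ 0  0  0  0  0  0  0  0  5 25 32 30 28 39 30 38 36 18  0  2 19  7  7  3
  0  0  0  0  0  0  0  0  0  0  0  0  0  0  0  0] ((-0.42618560791015625, -28.804454803466797), (45.17446517944336, 99.51066589355469), 87.8863296508789)
block 301 [ 0  0  0  0  0  0  0  0  0  0  0  0  0  0  0  0  0  0  0  0  0  0  0  2
 19 16  8  7  7 19 23 30 35 42 40 50  3  0  0  0] ((-9.331375122070312, 13.80640983581543), (74.27433776855469, 36.73212432861328), 0.8855055570602417)
lens_cap [array([365.,  42.,  12.])]
screwdriver [array([463., 443.,  22.]), array([551., -81., 144.])]
filter4 [array([356., 147.,  13.]), array([548., -72.,  68.])]
```

View pics/s7.png

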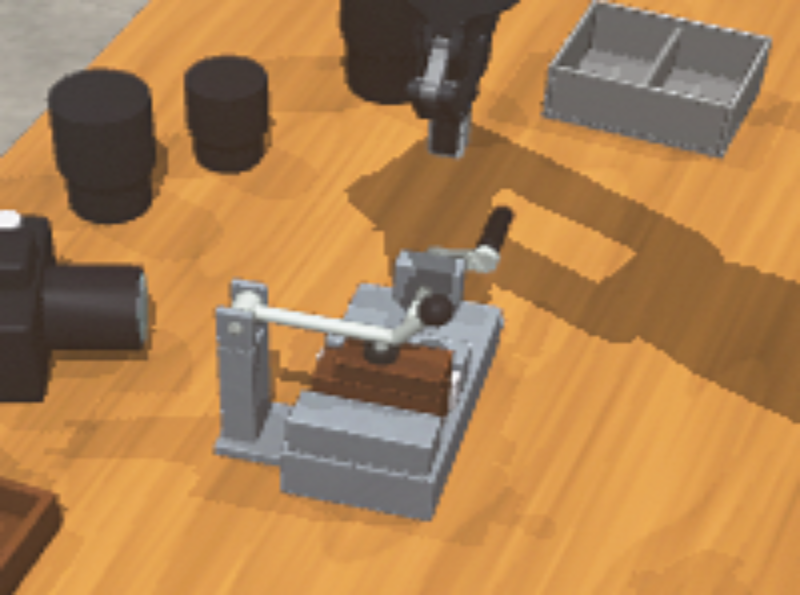

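The lever is level with the foot at (380,350) on the block and the ball free at (433,308). The handle is unmoved and the bystanders are in place. I hand the job in.

```bash
python3 -c "
from bench import hand_in; print(hand_in())"
```

```text
the job is handed in; nothing more can be done
None
```

The walnut block is clamped in the vise with the lever down on it, and I handed the job in at about 29 s of the 72 s allowed. No verdict is reported.

I stood the block on the bed between the jaws and turned the crank clockwise from about 2.7 to 11.3 rad. Then I swung the lever down by its ball, released it, and pressed the top of the ball once more with shut fingers.

| Check at the end | Measured | Required |
|---|---|---|
| Block x | about −1.3 mm | within ±20 mm |
| Block y | +13.8 mm | +10 to +18 mm |
| Block yaw error | about 1° | below about 7° |
| Pad pushed back | about 8 mm (crank angle and the gap in the top view) | 3 to 13 mm |
| Lever angle | about 0 rad (top of ball at 186.5 mm) | below 0.06 rad |

- **Foot contact:** it is inferred, not measured directly. The ball stopped going down as the pressing force rose to 12 N, and the side picture shows the foot on the block.
- **Bystanders:** the filter shell, lens cap and screwdriver were found within about 5 mm of where they started, about what the detector's error allows. My last checks found no failures or disagreements.
- **Forces:** the highest wrist reading at the end of any move was about 24 N, once during cranking.

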